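Release the safety-caught slide bolt of a drill jig

TASK

The holes are drilled, so open the drill jig: hold its long red spring catch down with one fingertip and, keeping it down, push the black knob with the other finger to slide the bolt all the way back to its stop, so that the leaf springs open. Then take the hand away so that the catch comes up again and locks the bolt there. Only touch and push, do not grip or force anything; leave the part in its nest and the tools on the worktop where they are.

Things in the scene. Friction and masses are not known exactly. Their poses are not given: they have to be found in the camera images.
- jig: green drill jig with a steel leaf, fixed to the worktop. Origin on the worktop; x to its back (hinge side, within 0.3 rad of world x), y to its left, z up. Base plate x -125 to +88, y -85 to +85 mm, 16 mm thick. From front to back: red catch pad, bolt with black knob, leaf. The shut leaf spans x -40 to +71, y -48 to +48 mm, its top at z 82 mm (bushes to 85)
- bolt_guide (a point): middle of the top of the right of the two steel guide blocks the bolt runs in: z = 93.5 mm, x -74 to -49, y -14 to +2 mm in the jig's frame. The left block is 74 mm further along jig +y, at the same height. Axes as the jig's. The bolt's axis runs along jig y at x = -60, z = 84.5 mm; a tongue of the leaf reaches under its nose at y -44 to -18 mm
- catch_pad (a point): red pad of the spring catch: level plate 28 mm (jig x) by 118 mm (jig y); origin at the middle of its top face (z = 106.5 mm when up), axes as the jig's. It goes straight down wherever pressed. Its centre line is 44 mm in front (jig -x) of the bolt's axis; nothing between them is higher than the guide blocks
- pad_screw (a point): top of the right one of two fixed dark guide-screw heads, 11 mm across, that stand 4 mm above the unpressed pad, at jig y -33 and +71 mm (52 mm either side of the pad's middle) and jig x = -106 mm: keep the fingertip between them
- bolt_knob (a point): black upright knob on the bolt, 14 mm across from 5 to 38 mm above its origin, which lies on the bolt's axis; axes as the jig's. Locked it stands at jig y = 14 mm; it moves 36 mm along jig +y (left) as the bolt slides back. A fingertip level with the pressed pad is about 14 mm above this origin and passes 5 mm above the guide blocks
- catch (a joint): how far the catch is pressed, m: 0 up, 0.008 at its bottom stop; its spring pushes back with about 3 N at the top and 7 N at the bottom. Down 0.0055 or more its comb frees the bolt's cross pin; let up on the way, it stops the bolt again at the next notch, about every 12 mm
- bolt (a joint): bolt position, m: 0 locked, 0.036 fully back at its stop (along jig +y); it rubs with 2 to 3 N. The leaf comes free after about 0.022. At 0.036 the catch can rise into the last notch; more than 2.5 mm short of that it stays caught under the pin
- leaf (a joint): leaf angle, rad: 0 shut, 1.3 open and leaning back on its stop; a spring in the hinge raises it in one or two seconds once the bolt lets it go
- work_piece: half-machined aluminium bracket in the jig's nest under the leaf, foot 50 x 80 mm, 48 mm tall; loose; origin under its centre, at jig x = 10, z = 16 mm
- drill_chuck: grey keyed drill chuck standing on its back, 54 mm wide and 82 mm tall; a bystander; origin under its centre
- chuck_key: T-handled steel chuck key lying flat, 69 x 64 mm; a bystander; origin under its centre
- bush_a: short grey turned bush, 22 mm wide and 20 mm tall, standing; a bystander; origin under its centre
- bush_b: bronze-coloured turned bush, 20 mm wide and 26 mm tall, standing; a bystander; origin under its centre
- screwdriver: screwdriver with an orange handle, 212 mm long, lying flat; a bystander; origin under its centre

How it is judged:
By the outcome, as a careful person would: the job done as asked, in the order asked, and still so for the second after the job is handed in, with the robot touching nothing.
It also fails if it takes over 32 s, if anything falls off the work surface, if the arm or the gripper's body presses on something with over 40 N, if the wrist force passes 120 N, or if a joint passes its speed limit or range.

ROBOT

A 7-joint arm with a two-finger parallel gripper is mounted at the origin on the work surface; the furniture and walls round the work are solid. World frame = base frame: x ahead of the robot, y to its left, z up, the work surface at z = 0. Lengths are in m, angles in rad, forces in N, time in s.
With the tool pointing down it reaches from about 0.4 to 0.925 m from the base axis. Payload 5.6 kg.
Tool frame: the origin (TCP) lies at the very end of the fingers, on their centre line; the grasp point (between the pads) lies 19 mm behind it; z points along the fingers, y is the line along which they close (so a half turn about z gives the same grasp; the last joint's range is limited). The gripper opens to 85 mm and grips with 20 to 120 N. Pads are 22 mm wide; open, the fingers measure 114 mm over their backs; the gripper's body (76 mm by 85 mm) begins 54 mm behind the grasp point. The pads swing forward as they close: fully open they stand 13 mm farther back than shut.
Start: joints at [-1.177, 0.468, -0.012, 1.603, 0.006, 1.071, -0.056], TCP at [0.275, 0.589, 0.231] pointing down, gripper open.
Joint ranges: [-2.53, 2.53], [-0.31, 2.02], [-1.57, 1.55], [0.28, 2.44], [-1.29, 4.43], [0.15, 1.84], [-2.92, 2.92]. Speed limits (rad/s): [2.57, 2.57, 3.14, 3.14, 3.14, 3.14, 3.14].

INTERFACE

Orientations are given as a rotation vector (axis times angle).
In Python, from plant import env, eyes gives the robot as it stands.
- The arm moves only by the tool arm_command, never from a script. Its argument "commands" is a list that holds one entry, the list of rows, each a list of 7 numbers: the shift along the world's x, y, z in m, then the turn, a rotation vector about the world's x, y, z in degrees, then the opening in per cent of the stroke, from 0 (shut) to 100 (fully open). A call has 1 to 20 rows; each row is the pose to reach, as a shift and turn from the pose commanded when the call began; what a row does not reach only later rows make up. A row lasts 1/12 s, in which the tool goes at most 41.7 mm and 7.16 degrees, less where a joint would pass 70% of its speed; a pose out of reach is approached as far as the arm can. A call with a gripper value outside its range is refused whole. The fingers move at their own pace and stop on an object; the grip force is fixed at half the most. Time passes only in rows, so rows that repeat a pose let the fingers close. It gives the time, the measured TCP pose, the force, the opening and the grip force at its end, in the units of the state.
- env.sense(): the state, without advancing time (a new reading comes with each control period).
- eyes.read_camera(name): name is "scene" or "top"; returns (picture, depth): 480x640x3 uint8, blue, green, red; 480x640 float32, m along the optical axis (not along the pixel's ray), 0 where there is no reading.
- eyes.camera_params(name): a dict with "camera_matrix" (3x3 intrinsics, pixels), "dist" ([k1, k2, p1, p2, k3] as OpenCV has them; the pictures are not rectified), "cam_to_world" (4x4, takes a point from camera to world coordinates). Camera axes: x right, y up, looking along -z (the intrinsics and any distortion apply to the point x, -y, -z); pixel columns grow to the right and rows downward; lengths in m; the calibration is good to about 2 mm. A picture is of the moment at which its call begins. camera_params takes no time and is no camera call.
- env.close_job(): hands the job in; it is judged then, once.
The state is a dict: "time": time; "joints": joint angles; "joint_vel": joint speeds; "joint_efforts": joint torques, N m; "position": TCP position; "orientation": TCP orientation; "ft_force": force on the tool from outside, world axes, zero at the start; "ft_torque": the same for the moment, N m; "grip_width": finger opening in m; "grip_force": force on a finger pad.
Only numpy, scipy, OpenCV 4.12 (cv2) and the standard library are available. Lean on these libraries where they do the work, as an engineer would, in place of code of your own. Each camera call takes 0.05 s, during which the arm holds its last target. There are 200 camera calls.

## Working session

There is one attempt and no reset: what is moved stays moved. The work goes in short steps, Python scripts to look and compute and a tool call to move; the robot and the scene stay as the last step left them, time stands still between calls to the robot, and variables do not carry over. Pictures are saved under pics/ and viewed, at most 10 in all, crops included, and the job is handed in when it is done.

Besides the shell and the picture viewer there is one more tool, called as a command line: name --argument value ..., lists and objects as JSON in quotes. arm_command: Moves the arm, as the interface text tells. Its arguments: {"type":"object","properties":{"commands":{"type":"array"}},"required":["commands"]}

```bash
mkdir -p pics; cat > h.py <<'E'
import numpy as np, cv2
from plant import env, eyes
def world(name,d,us,vs):
    p=eyes.camera_params(name);K=np.array(p["camera_matrix"]);D=np.array(p["dist"]);T=np.array(p["cam_to_world"])
    n=cv2.undistortPoints(np.array(np.c_[us,vs],float).reshape(-1,1,2),K,D).reshape(-1,2)
    return ray(T,n,d)
def ray(T,n,d):
    c=np.c_[n[:,0]*d,-n[:,1]*d,-np.asarray(d)*np.ones(len(n))]
    return c@T[:3,:3].T+T[:3,3]
def onplane(name,us,vs,z):
    p=eyes.camera_params(name);T=np.array(p["cam_to_world"])
    w=world(name,np.ones(len(us)),us,vs);o=T[:3,3];r=w-o
    return o+r*((z-o[2])/r[:,2])[:,None]
E
python3 - <<'E'
from h import *
for n in ("scene","top"):
    im,d=eyes.read_camera(n); cv2.imwrite(f"pics/{n}0.png",im); np.savez(f"{n}0.npz",im=im,d=d)
    print(n,np.round(eyes.camera_params(n)["cam_to_world"],3).tolist(),eyes.camera_params(n)["camera_matrix"])
s=env.sense();print(s["time"],s["position"],s["orientation"],s["grip_width"])
E
```

```text
scene [[0.771, 0.365, -0.522, -0.051], [-0.637, 0.45, -0.626, -0.729], [0.006, 0.815, 0.579, 0.684], [0.0, 0.0, 0.0, 1.0]] [[624.23577356   0.         311.94385859]
 [  0.         624.23577356 234.55843597]
 [  0.           0.           1.        ]]
top [[-0.007, 0.995, -0.104, 0.37], [-1.0, -0.007, -0.002, -0.095], [-0.003, 0.104, 0.995, 1.128], [0.0, 0.0, 0.0, 1.0]] [[583.53259547   0.         325.9068693 ]
 [  0.         583.53259547 243.68541109]
 [  0.           0.           1.        ]]
0.1 [0.27482557 0.58846601 0.23040953] [-6.80755156e-01 -3.06670927e+00  2.59107459e-03] 0.08548130734567007
```

View pics/scene0.png

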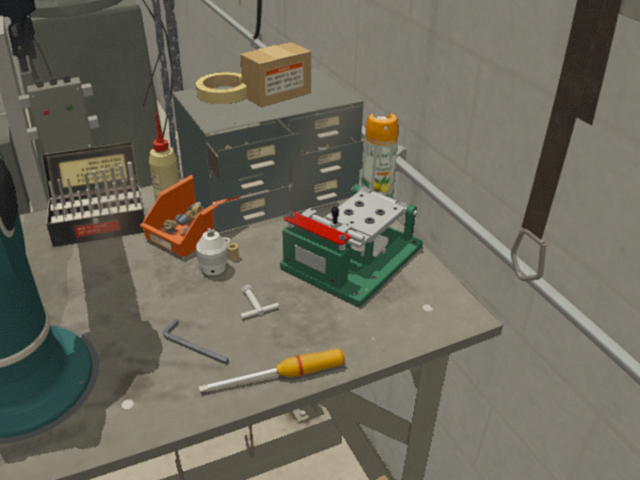

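View pics/top0.png

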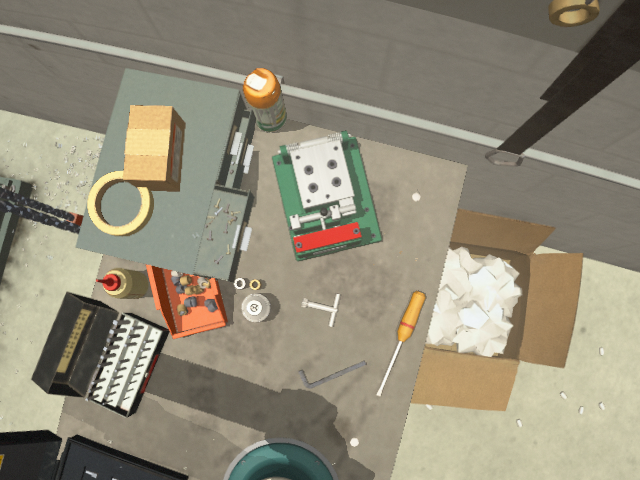

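The top view shows the red pad at about (328,237), with the knob near (322,212) and the leaf at (322,175). In the scene view the pad is at (320,228) and the knob at (335,213). The cabinet stands to the left of the jig.

```bash
cat > m.py <<'E'
from h import *
for n,box in (("scene",(270,190,370,260)),("top",(280,215,380,260))):
    z=np.load(f"{n}0.npz");im=z["im"].astype(int);d=z["d"]
    x0,y0,x1,y1=box
    m=(im[...,2]>120)&(im[...,1]<70)&(im[...,0]<70);mm=np.zeros_like(m);mm[y0:y1,x0:x1]=m[y0:y1,x0:x1]
    k,l,st,_=cv2.connectedComponentsWithStats(mm.astype(np.uint8));i=1+st[1:,4].argmax();mm=l==i
    v,u=np.nonzero(mm);ok=d[v,u]>0;w=world(n,d[v,u],u,v)[ok]
    zt=np.median(w[:,2]);print(n,len(v),"z median",zt,np.percentile(w[:,2],[5,95]))
    t=abs(w[:,2]-zt)<.006
    for lab,q in (("depth",w[t]),("plane",onplane(n,u[ok][t],v[ok][t],.1065))):
        r=cv2.minAreaRect((q[:,:2]*1000).astype(np.float32));print(lab,r,q.mean(0))
    # corners on plane
    print(cv2.boxPoints(r).tolist())
    # leaf / block depth heights map dump
for n,(a,b,c,e) in (("top",(290,200,366,232)),("scene",(290,195,370,245))):
    z=np.load(f"{n}0.npz");im=z["im"]
    cv2.imwrite(f"pics/{n}_crop.png",cv2.resize(im[b-15:e+15,a-10:c+10],None,fx=8,fy=8,interpolation=cv2.INTER_CUBIC)[:600,:800])
E
python3 m.py
```

```text
scene 663 z median 0.10533621507938828 [0.10349848 0.10731318]
depth ((488.69390869140625, -91.85041046142578), (31.042516708374023, 119.2984848022461), 12.431390762329102) [ 0.48839241 -0.09437891  0.10539716]
plane ((487.7822265625, -94.0132827758789), (28.96142578125, 118.55410766601562), 13.238602638244629) [ 0.48736619 -0.09558928  0.1065    ]
[[460.1114807128906, -39.627708435058594], [487.2611999511719, -155.03121948242188], [515.4530029296875, -148.39886474609375], [488.3032531738281, -32.99534606933594]]
top 678 z median 0.10667661892034386 [0.10341266 0.10942395]
depth ((488.1519775390625, -94.46466064453125), (25.465595245361328, 114.59107971191406), 13.313380241394043) [ 0.48562048 -0.08830471  0.10660779]
plane ((488.04937744140625, -94.5311279296875), (25.46598243713379, 114.6595458984375), 13.433661460876465) [ 0.48563392 -0.08830445  0.1065    ]
[[462.345947265625, -41.72804641723633], [488.98358154296875, -153.2504425048828], [513.7528076171875, -147.33421325683594], [487.11517333984375, -35.81181335449219]]
```

View pics/top_crop.png

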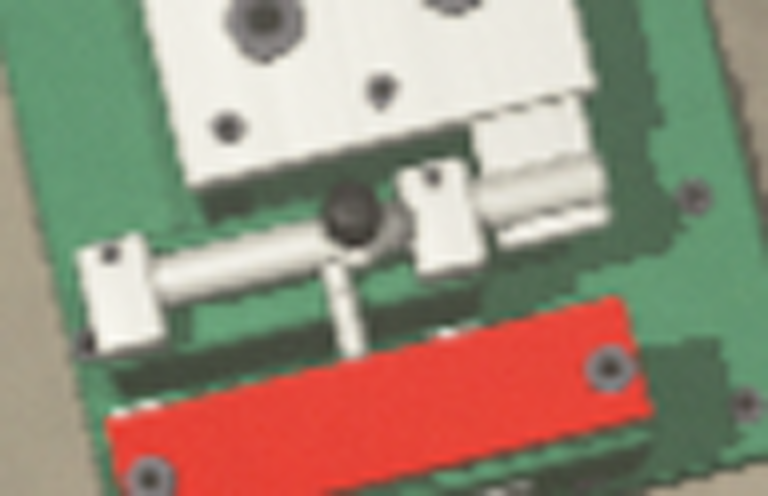

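View pics/scene_crop.png

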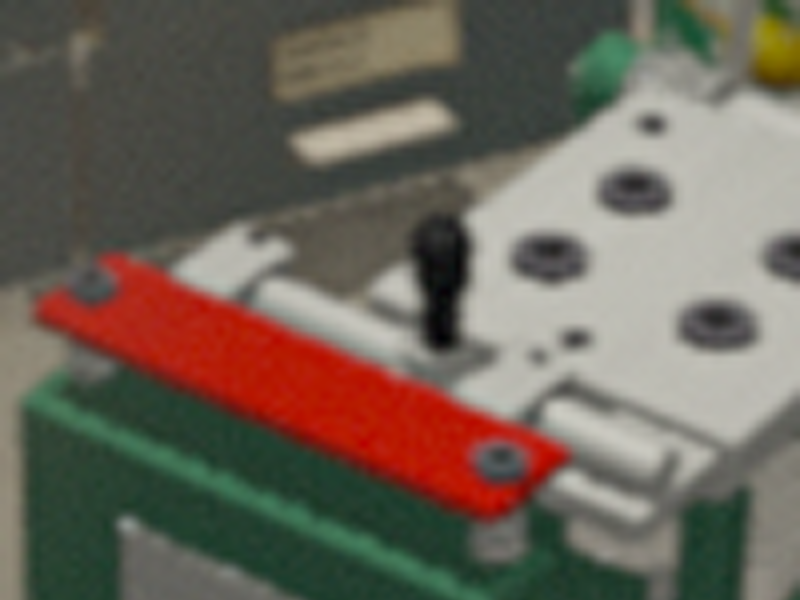

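The top crop shows the knob head at full-image pixel (324,212), the right guide block at (335,212) and the pad screws at (298.5,245) and (356,231). The scene crop confirms the knob stands upright next to the right block. Next I'll check the frame and the clearance along the path.

```bash
python3 - <<'E'
from h import *
from scipy.spatial.transform import Rotation as R
yaw=np.radians(13.35);ex=np.array([np.cos(yaw),np.sin(yaw)]);ey=np.array([-ex[1],ex[0]])
pad=np.array([.488,-.0943]);O=pad-ex*-.104-ey*.019
J=lambda w:np.c_[(w[:,:2]-O)@ex,(w[:,:2]-O)@ey]*1000
print("O",O)
print("top knob z.121",J(onplane("top",[324],[211.7],.1215)),"screws",J(onplane("top",[356.2,298.6],[231,244.8],.1105)))
print("top right block hmm",J(onplane("top",[280+x/8 for x in(398,465,483,420)],[185+y/8 for y in(170,160,262,275)],.0935)))
# scene crop scale 8 offset (280,180)
s=lambda a:([280+p[0]/8 for p in a],[180+p[1]/8 for p in a])
print("scene knob top",J(onplane("scene",*s([(441,225)]),.1215)),"screws",J(onplane("scene",*s([(500,456),(94,278)]),.1105)))
z=np.load("top0.npz");d=z["d"];v,u=np.nonzero(d>0);w=world("top",d[v,u],u,v)
for a in range(-20,70,10):
  az=np.degrees(np.arctan2(w[:,1],w[:,0]));r=np.hypot(w[:,0],w[:,1]);m=(az>=a)&(az<a+10)
  print(a,[round(float(w[m&(r>=q)&(r<q+.1),2].max()),2) if (m&(r>=q)&(r<q+.1)).any() else None for q in np.arange(.3,1,.1)])
jy=np.array([*ey,0])
T=R.from_rotvec(jy*np.radians(-8))*R.from_rotvec([0,0,np.radians(-51.7)])
R0=R.from_rotvec(env.sense()["orientation"]);print("turn",T.as_rotvec(degrees=True),"tooly",(T*R0).as_matrix())
E
```

```text
O [ 0.59357676 -0.08877309]
top knob z.121 [[-60.8976984  13.7069792]] screws [[-105.94464794  -33.48131184]
 [-105.5982825    70.52135297]]
top right block hmm [[-49.32265591   0.43412379]
 [-50.6856212  -14.71717706]
 [-74.11452193 -13.08049777]
 [-73.62002813   1.3222377 ]]
scene knob top [[-58.4407133   15.01981706]] screws [[-105.57192422  -33.02805269]
 [-104.85972349   69.90932132]]
-20 [0.02, 0.11, 0.12, 0.09, 0.55, None, None]
-10 [0.02, 0.11, 0.13, 0.09, 0.45, None, None]
0 [0.08, 0.21, 0.22, 0.22, 0.39, 0.37, None]
10 [0.07, 0.22, 0.31, 0.31, 0.22, 0.33, 0.28]
20 [0.04, 0.22, 0.3, 0.3, 0.22, 0.1, 0.26]
30 [0.08, 0.2, 0.22, 0.3, 0.18, None, None]
40 [0.1, 0.13, 0.13, None, 0.18, None, None]
50 [0.11, 0.13, 0.12, None, None, -0.82, -0.82]
60 [0.06, 0.13, 0.11, None, None, -0.82, -0.82]
turn [  5.23169415  -6.4146908  -51.61363409] tooly [[-2.29512088e-01  9.64059524e-01  1.33841083e-01]
 [ 9.73305808e-01  2.27321996e-01  3.16308941e-02]
 [ 6.90426608e-05  1.37527976e-01 -9.90497880e-01]]
```

arm_command --commands '[[[0,0,0.2,0,0,0,35],[0,0,0.2,0,0,0,35],[0,0,0.2,0,0,0,35],[0,0,0.2,0,0,0,35],[0,0,0.2,0,0,0,35],[0.24,-0.707,0.2,0,0,-51.6,35],[0.24,-0.707,0.2,0,0,-51.6,35],[0.24,-0.707,0.2,0,0,-51.6,35],[0.24,-0.707,0.2,0,0,-51.6,35],[0.24,-0.707,0.2,0,0,-51.6,35],[0.24,-0.707,0.2,0,0,-51.6,35],[0.24,-0.707,0.2,0,0,-51.6,35],[0.24,-0.707,0.2,0,0,-51.6,35],[0.24,-0.707,0.2,0,0,-51.6,35],[0.24,-0.707,0.2,0,0,-51.6,35],[0.24,-0.707,0.2,0,0,-51.6,35],[0.24,-0.707,0.2,0,0,-51.6,35],[0.24,-0.707,0.2,0,0,-51.6,35],[0.24,-0.707,0.2,0,0,-51.6,35],[0.24,-0.707,0.2,0,0,-51.6,35]]]'

```text
time: 1.77
position: [0.4758, -0.005, 0.4313]
orientation: [-1.947, -2.465, -0.001]
ft_force: [2.1, 0.3, -0.1]
grip_width: 0.0299
grip_force: 0.0
```

arm_command --commands '[[[0,0,0,0,0,0,35],[0,0,0,0,0,0,35],[0,0,0,0,0,0,35]]]'

```text
time: 2.02
position: [0.4756, -0.0022, 0.4309]
orientation: [-1.947, -2.464, 0.001]
ft_force: [-0.1, -0.6, -0.1]
grip_width: 0.0301
grip_force: 0.0
```

arm_command --commands '[[[0.0395,-0.1155,0,1.85,-7.78,0,35],[0.0395,-0.1155,0,1.85,-7.78,0,35],[0.0395,-0.1155,0,1.85,-7.78,0,35],[0.0395,-0.1155,0,1.85,-7.78,0,35],[0.0395,-0.1155,-0.28,1.85,-7.78,0,35],[0.0395,-0.1155,-0.28,1.85,-7.78,0,35],[0.0395,-0.1155,-0.28,1.85,-7.78,0,35],[0.0395,-0.1155,-0.28,1.85,-7.78,0,35],[0.0395,-0.1155,-0.28,1.85,-7.78,0,35],[0.0395,-0.1155,-0.28,1.85,-7.78,0,35],[0.0395,-0.1155,-0.28,1.85,-7.78,0,35],[0.0395,-0.1155,-0.28,1.85,-7.78,0,35],[0.0395,-0.1155,-0.28,1.85,-7.78,0,35]]]'

```text
time: 3.1
position: [0.5148, -0.117, 0.1503]
orientation: [1.891, 2.398, 0.164]
ft_force: [0.9, 0.5, 1.2]
grip_width: 0.0293
grip_force: 0.0
```

```bash
python3 - <<'E'
from h import *
s=env.sense();print(s["time"],s["position"],s["orientation"],s["ft_force"])
im,d=eyes.read_camera("scene");cv2.imwrite("pics/s1.png",cv2.resize(im[130:280,240:440],None,fx=4,fy=4,interpolation=cv2.INTER_CUBIC))
E
```

```text
3.1 [ 0.51477516 -0.11697252  0.15028773] [1.89120246 2.3977237  0.16431787] [0.94934361 0.45654438 1.21002775]
```

View pics/s1.png

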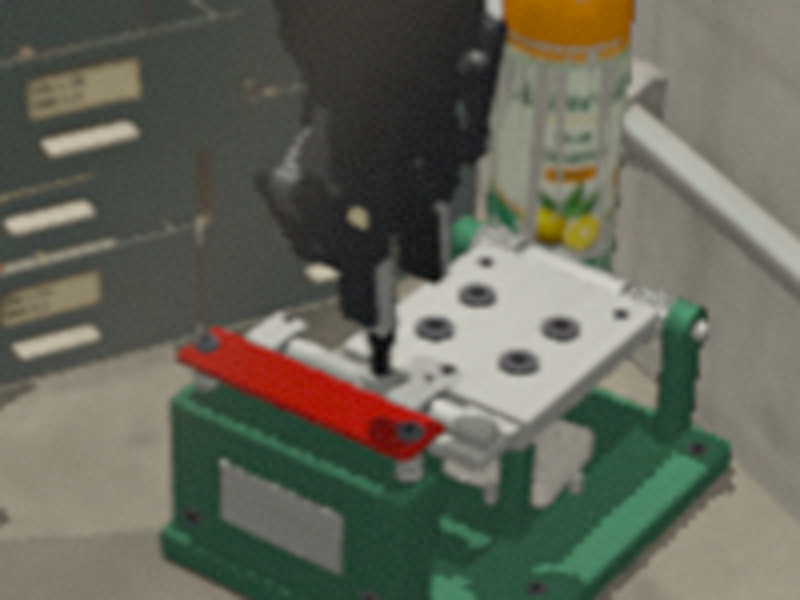

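The front fingertip is at crop (360,320) and the rear one at (425,275), both above and to the right of the knob. I'll check their positions in the jig frame using depth.

```bash
cat >> h.py <<'E'
yaw=np.radians(13.35);ex=np.array([np.cos(yaw),np.sin(yaw)]);ey=np.array([-ex[1],ex[0]]);O=np.array([.59358,-.08877])
J=lambda w:np.c_[(w[:,:2]-O)@ex,(w[:,:2]-O)@ey,w[:,2]]*1000
E
python3 - <<'E'
from h import *
im,d=eyes.read_camera("scene")
v,u=np.mgrid[150:230,290:370].reshape(2,-1);w=J(world("scene",d[v,u],u,v))
m=(w[:,2]>124)&(w[:,2]<175)&(w[:,0]>-130)&(w[:,0]<-30)&(abs(w[:,1])<45)
q=w[m]
for z in range(126,175,6):
    k=q[abs(q[:,2]-z)<3]
    for nm,kk in(("A",k[k[:,0]<-83]),("B",k[k[:,0]>=-83])):
        if len(kk)>2: print(z,nm,len(kk),"x",np.percentile(kk[:,0],[3,97]).round(1),"y",np.percentile(kk[:,1],[3,97]).round(1),"zmin",kk[:,2].min().round(1))
E
```

```text
150 A 11 x [-104.1 -100.6] y [-18.9  -2.9] zmin 147.1
156 A 31 x [-110.9  -97.9] y [-20.7  -2.6] zmin 154.1
156 B 27 x [-68.2 -62.5] y [-19.    0.9] zmin 153.1
162 A 43 x [-113.  -100.3] y [-20.3  -2.2] zmin 159.4
162 B 39 x [-70.  -62.8] y [-19.9   1.7] zmin 159.1
168 A 47 x [-114.4  -99.2] y [-20.2  -2.8] zmin 165.4
168 B 45 x [-70.1 -62.8] y [-20.2   1.7] zmin 165.0
174 A 30 x [-114.2 -101. ] y [-20.1  -4. ] zmin 171.1
174 B 26 x [-70.8 -64.1] y [-20.8   2.4] zmin 171.0
```

arm_command --commands '[[[0,0,-0.02,0,0,0,35],[0,0,-0.037,0,0,0,35],[0,0,-0.037,0,0,0,35],[0,0,-0.037,0,0,0,35],[0,0,-0.037,0,0,0,35]]]'

```text
time: 3.62
position: [0.5169, -0.1185, 0.1164]
orientation: [1.889, 2.391, 0.171]
ft_force: [-0.6, 0.2, -0.2]
grip_width: 0.0298
grip_force: 0.0
```

arm_command --commands '[[[0,0,-0.002,0,0,0,35],[0,0,-0.003,0,0,0,35],[0,0,-0.003,0,0,0,35],[0,0,-0.003,0,0,0,35]]]'

```text
time: 3.95
position: [0.5156, -0.1183, 0.1116]
orientation: [1.891, 2.393, 0.168]
ft_force: [0.1, -0.1, 0.4]
grip_width: 0.0302
grip_force: 0.0
```

arm_command --commands '[[[0,0,-0.001,0,0,0,35],[0,0,-0.002,0,0,0,35],[0,0,-0.002,0,0,0,35],[0,0,-0.002,0,0,0,35]]]'

```text
time: 4.28
position: [0.5154, -0.1184, 0.1092]
orientation: [1.891, 2.394, 0.167]
ft_force: [-0.1, -0.7, 0.9]
grip_width: 0.0294
grip_force: 0.0
```

arm_command --commands '[[[0,0,-0.001,0,0,0,35],[0,0,-0.002,0,0,0,35],[0,0,-0.002,0,0,0,35],[0,0,-0.002,0,0,0,35]]]'

```text
time: 4.62
position: [0.5154, -0.1184, 0.1073]
orientation: [1.892, 2.393, 0.167]
ft_force: [-0.8, 0.1, 3.1]
grip_width: 0.0297
grip_force: 1.2
```

arm_command --commands '[[[0,0,-0.001,0,0,0,35],[0,0,-0.002,0,0,0,35],[0,0,-0.002,0,0,0,35],[0,0,-0.002,0,0,0,35]]]'

```text
time: 4.95
position: [0.5154, -0.1184, 0.1053]
orientation: [1.891, 2.393, 0.167]
ft_force: [-2.1, 0.2, 3.2]
grip_width: 0.0299
grip_force: 1.6
```

arm_command --commands '[[[0,0,-0.001,0,0,0,35],[0,0,-0.002,0,0,0,35],[0,0,-0.003,0,0,0,35],[0,0,-0.004,0,0,0,35],[0,0,-0.004,0,0,0,35],[0,0,-0.004,0,0,0,35]]]'

```text
time: 5.45
position: [0.5154, -0.1184, 0.1013]
orientation: [1.891, 2.393, 0.167]
ft_force: [-0.9, -0.0, 5.7]
grip_width: 0.0299
grip_force: 2.5
```

```bash
python3 - <<'E'
from h import *
z=[]
for n in ("scene","top"):
    im,d=eyes.read_camera(n);i=im.astype(int)
    m=(i[...,2]>110)&(i[...,1]<70)&(i[...,0]<70)&(d>0);v,u=np.nonzero(m);w=J(world(n,d[v,u],u,v))
    k=(abs(w[:,0]+104)<12)&(abs(w[:,1]-19)<57);print(n,k.sum(),np.median(w[k,2]))
print(env.sense()["position"],env.sense()["ft_force"])
E
```

```text
scene 424 97.822913588269
top 0 nan
[ 0.51544655 -0.11840062  0.10132781] [-1.64225069  0.405073    4.93996547]
  return _methods._mean(a, axis=axis, dtype=dtype,
  ret = ret.dtype.type(ret / rcount)
```

The pad is about 7.5 mm down with roughly 6 N on it. I'll press a touch further and slide along jig +y.

arm_command --commands '[[[0,0,-0.0005,0,0,0,35],[-0.0007,0.0029,-0.0005,0,0,0,35],[-0.0014,0.0058,-0.0005,0,0,0,35],[-0.0021,0.0088,-0.0005,0,0,0,35],[-0.0028,0.0117,-0.0005,0,0,0,35],[-0.0035,0.0146,-0.0005,0,0,0,35],[-0.0042,0.0175,-0.0005,0,0,0,35],[-0.0046,0.0195,-0.0005,0,0,0,35],[-0.0046,0.0195,-0.0005,0,0,0,35]]]'

```text
time: 6.3
position: [0.5123, -0.1011, 0.1015]
orientation: [1.89, 2.388, 0.166]
ft_force: [0.3, -6.1, 4.9]
grip_width: 0.03
grip_force: 3.8
```

arm_command --commands '[[[-0.0007,0.0029,-0.0007,0,0,0,35],[-0.0014,0.0058,-0.0008,0,0,0,35],[-0.0021,0.0088,-0.0008,0,0,0,35],[-0.0028,0.0117,-0.0008,0,0,0,35],[-0.0035,0.0146,-0.0008,0,0,0,35],[-0.0042,0.0175,-0.0008,0,0,0,35],[-0.0049,0.0204,-0.0008,0,0,0,35],[-0.0053,0.0224,-0.0008,0,0,0,35],[-0.0053,0.0224,-0.0008,0,0,0,35]]]'

```text
time: 7.05
position: [0.507, -0.0783, 0.1009]
orientation: [1.89, 2.389, 0.167]
ft_force: [0.7, -5.1, 7.3]
grip_width: 0.0297
grip_force: 3.9
```

arm_command --commands '[[[-0.0003,0.001,0,0,0,0,35],[-0.0005,0.002,0,0,0,0,35],[-0.0006,0.0025,0,0,0,0,35],[-0.0006,0.0025,0,0,0,0,35]]]'

```text
time: 7.38
position: [0.5065, -0.0761, 0.1009]
orientation: [1.89, 2.388, 0.167]
ft_force: [0.9, -5.6, 7.0]
grip_width: 0.03
grip_force: 3.8
```

```bash
python3 - <<'E'
from h import *
im,d=eyes.read_camera("scene");cv2.imwrite("pics/s2.png",cv2.resize(im[130:280,240:440],None,fx=4,fy=4,interpolation=cv2.INTER_CUBIC))
E
```

```text
(no output)
```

View pics/s2.png

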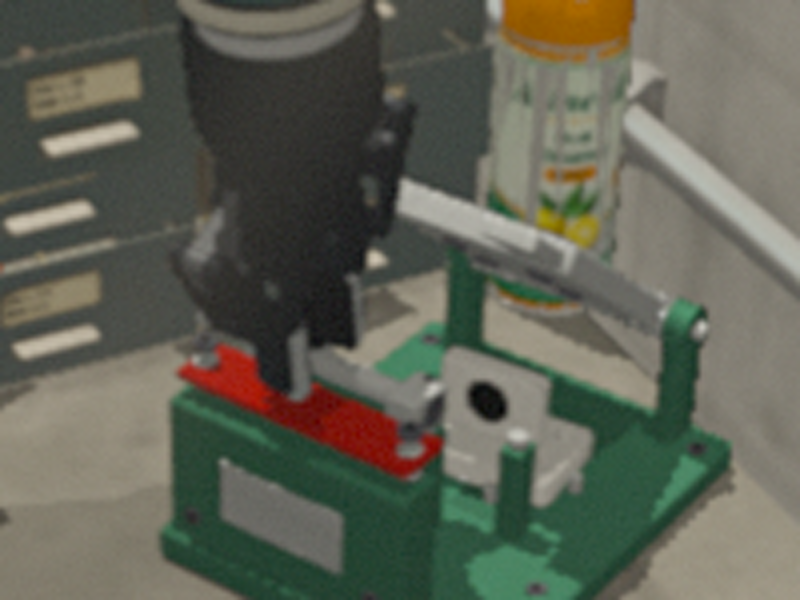

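The leaf is already rising at (540,230) and the catch is still down. Side force has not risen, so the bolt isn't at its stop yet and I'll keep pushing in small steps.

arm_command --commands '[[[-0.0002,0.001,0,0,0,0,35],[-0.0005,0.002,0,0,0,0,35],[-0.0005,0.002,0,0,0,0,35],[-0.0005,0.002,0,0,0,0,35]]]'

```text
time: 7.77
position: [0.506, -0.0741, 0.1009]
orientation: [1.89, 2.388, 0.167]
ft_force: [0.6, -6.2, 7.2]
grip_width: 0.0301
grip_force: 3.9
```

arm_command --commands '[[[-0.0002,0.001,0,0,0,0,35],[-0.0003,0.0015,0,0,0,0,35],[-0.0003,0.0015,0,0,0,0,35],[-0.0003,0.0015,0,0,0,0,35]]]'

```text
time: 8.1
position: [0.5059, -0.0735, 0.101]
orientation: [1.891, 2.386, 0.167]
ft_force: [0.6, -7.6, 6.8]
grip_width: 0.0297
grip_force: 4.8
```

arm_command --commands '[[[-0.0002,0.001,0,0,0,0,35],[-0.0005,0.002,0,0,0,0,35],[-0.0005,0.002,0,0,0,0,35],[-0.0005,0.002,0,0,0,0,35]]]'

```text
time: 8.43
position: [0.5058, -0.0731, 0.1011]
orientation: [1.891, 2.383, 0.165]
ft_force: [1.1, -11.8, 6.3]
grip_width: 0.0297
grip_force: 6.6
```

The stop is confirmed: side force climbed while the motion ceased. I'll lift with the bolt still held back so the catch can rise, then back off and go up.

arm_command --commands '[[[0,0,0.003,0,0,0,35],[0,0,0.006,0,0,0,35],[0,0,0.009,0,0,0,35],[0,0,0.012,0,0,0,35],[0,0,0.012,0,0,0,35],[0.0007,-0.003,0.012,0,0,0,35],[0.0014,-0.006,0.012,0,0,0,35],[0.0028,-0.012,0.012,0,0,0,35],[0.0028,-0.012,0.012,0,0,0,35],[0,-0.012,0.04,0,0,0,35],[-0.01,-0.012,0.07,0,0,0,35],[-0.03,-0.012,0.1,0,0,0,35],[-0.05,-0.012,0.14,0,0,0,35],[-0.07,-0.012,0.18,0,0,0,35],[-0.09,-0.012,0.2,0,0,0,35],[-0.09,-0.012,0.2,0,0,0,35],[-0.09,-0.012,0.2,0,0,0,35]]]'

```text
time: 9.85
position: [0.4142, -0.0799, 0.302]
orientation: [1.889, 2.392, 0.179]
ft_force: [0.2, 0.5, -1.1]
grip_width: 0.0299
grip_force: 0.0
```

```bash
python3 - <<'E'
from h import *
im,d=eyes.read_camera("scene");cv2.imwrite("pics/s3.png",cv2.resize(im[130:280,240:440],None,fx=4,fy=4,interpolation=cv2.INTER_CUBIC));i=im.astype(int)
m=(i[...,2]>110)&(i[...,1]<70)&(i[...,0]<70)&(d>0);v,u=np.nonzero(m);w=J(world("scene",d[v,u],u,v))
k=(abs(w[:,0]+104)<12)&(abs(w[:,1]-19)<57);print(k.sum(),np.median(w[k,2]))
v,u=np.nonzero((i.sum(2)<130)&(d>0));w=J(world("scene",d[v,u],u,v))
k=(abs(w[:,0]+60)<12)&(w[:,2]>98)&(w[:,2]<126)&(abs(w[:,1]-35)<40);print("knob",k.sum(),np.median(w[k],0))
s=env.sense();print(s["time"],s["position"],s["ft_force"])
E
```

```text
584 105.47838332520854
knob 62 [-61.9778863   48.39077812 112.54831513]
9.9 [ 0.41386612 -0.07997606  0.30048827] [ 0.84282173 -0.8744115  -0.03847262]
```

View pics/s3.png

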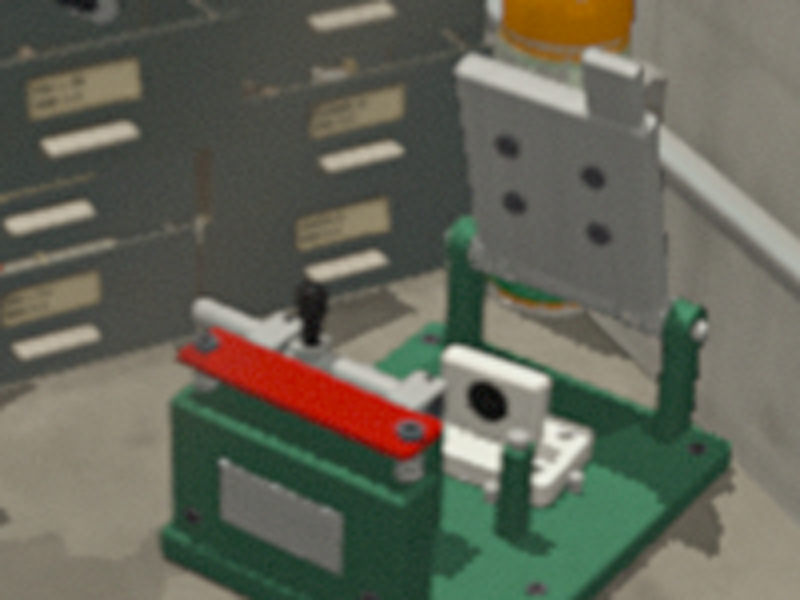

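The leaf is open, the pad is back at its original height, the knob is at jig y of about 50 mm, and the part is in its nest. I'll let things settle and hand in.

arm_command --commands '[[[0,0,0,0,0,0,35],[0,0,0,0,0,0,35],[0,0,0,0,0,0,35],[0,0,0,0,0,0,35],[0,0,0,0,0,0,35],[0,0,0,0,0,0,35],[0,0,0,0,0,0,35],[0,0,0,0,0,0,35],[0,0,0,0,0,0,35],[0,0,0,0,0,0,35]]]'

```text
time: 10.73
position: [0.4136, -0.0805, 0.3]
orientation: [1.891, 2.393, 0.168]
ft_force: [0.1, -0.6, -0.5]
grip_width: 0.0303
grip_force: 0.0
```

```bash
python3 -c "
from plant import env
print(env.close_job())"
```

```text
the job is handed in; nothing more can be done
None
```

The jig is open and the job is handed in at 10.7 s: the bolt was pushed back to its stop with the catch held down, the leaf is up, the catch rose again to lock the bolt, and the hand is clear with the part still in its nest.

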